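# Slide the braked seam carriage to its red stop

### The arm

A 7-joint arm with a two-finger parallel gripper is mounted at the origin on a cart in front of the work surface, level with it; the furniture and walls round the work are solid. World frame = base frame: x ahead of the robot, y to its left, z up, the work surface at z = 0. Lengths are in m, angles in rad, forces in N, time in s.
With the tool pointing down it reaches from about 0.4 to 0.875 m from the base axis. Payload 19.3 kg.
Tool frame: the origin (TCP) lies at the very end of the fingers, on their centre line; the grasp point (between the pads) lies 19 mm behind it (r.hold_point_z is the distance from the TCP to the grasp point, in m); z points along the fingers, y is the line along which they close (so a half turn about z gives the same grasp; the last joint's range is limited). The gripper opens to 85 mm and grips with 20 to 120 N. Pads are 22 mm wide; open, the fingers measure 114 mm over their backs; the gripper's body (76 mm by 85 mm) begins 54 mm behind the grasp point. The pads swing forward as they close: fully open they stand 13 mm farther back than shut.
Start: joints at [-1.41, 0.521, -0.036, 1.599, 0.021, 1.021, -0.113], TCP at [0.143, 0.608, 0.231] pointing down, gripper open.
Joint ranges: [-2.91, 2.91], [-0.3, 2.13], [-1.5, 1.42], [0.17, 2.43], [-1.26, 4.41], [0.16, 1.93], [-2.52, 2.52]. Speed limits (rad/s): [1.89, 1.89, 2.39, 2.39, 3.01, 3.01, 3.01].

### API

Orientations are given as a 3x3 rotation matrix whose columns are the frame's x, y, z axes.
In Python, from plant import r gives the robot as it stands.
- The arm moves only by the tool jog_arm, never from a script. Its argument "rows" is a list of rows, each a list of 7 numbers: the turn, a rotation vector about the tool's x, y, z in rad, then the shift along the tool's x, y, z in cm, then the finger opening in cm, from 0 to 8.54. A call has 1 to 20 rows; each row shifts and turns the commanded pose from where the row before left it, along the tool's axes as they then stand; what a row does not reach is not made up. A row lasts 1/10 s, in which the tool goes at most 50 mm and 8.59 degrees, less where a joint would pass 70% of its speed; a pose out of reach is approached as far as the arm can. A call is refused whole if a number of a shift passes 5 or a number of a turn 0.15, either way. A call with a gripper value outside its range is refused whole. The fingers move at their own pace and stop on an object; "grip_force" is the grip in N (left out, the last holds). Time passes only in rows, so rows that do not move let the fingers close. It gives the time, the measured TCP pose, the force, the opening and the grip force at its end, in the units of the state.
- r.read_state(): the state, without advancing time (a new reading comes with each control period).
- r.grab_frame(name): name is "side" or "top"; returns a dict with "image" (480x640x3 uint8, blue, green, red), "fx", "fy", "cx", "cy" (pixels), "rvec" (rotation vector, rad) and "tvec" (3), from world to camera coordinates, as OpenCV has them. Camera axes: x right, y down, z forward; pixel columns grow to the right and rows downward; lengths in m; the calibration is good to about 2 mm. A picture is of the moment at which its call begins. There is no depth.
- r.hand_in(): hands the job in; it is judged then, once.
Trained networks look in the newest picture that a camera, given by its name, has taken for a name from the list of things; names that differ only in an ending like _2 or _b are one class to them, and where a whole thing is asked for, a point or a joint stands for the part that bears it (a point fixed in the world has none). Each returns a list of dicts, best first, with "confidence" (0 to 1); they miss things now and then, are a little off and sometimes report something else, mostly with a low value. They report only what shows in the picture. A call takes as long as a camera call.
- r.outline_of(camera, label): "region" (480x640 bool, what is visible of it) and "uv" ([column, row] in pixels, amid what is visible of it).
The state is a dict: "clock": time; "joint_pos": joint angles; "dq": joint speeds; "joint_efforts": joint torques, N m; "position": TCP position; "tool_rot": TCP orientation; "wrist_force": force on the tool from outside, world axes, zero at the start; "wrist_torque": the same for the moment, N m; "gripper_width": finger opening in m; "grasp_force": force on a finger pad.
Only numpy, scipy, OpenCV 4.12 (cv2) and the standard library are available. Lean on these libraries where they do the work, as an engineer would, in place of code of your own. Each camera call takes 0.05 s, during which the arm holds its last target. There are 200 camera calls.

### The job

Set the blue seam carriage to the end of its run: press the yellow brake pad in its middle down with the fingertips, keep it pressed while you push the carriage along its rail until it rests against the red stop, then let the pad come up so that the brake holds it there, and draw clear. Never force the carriage along while its brake is on, and leave the loose things around the rail where they stand; nothing is to be picked up.

Things in the scene. Friction and masses are not known exactly. Their poses are not given: they have to be found in the camera images.
- rail: Fixed rail fixture: grey base plate 155 x 420 x 8 mm with an aluminium channel 40 mm wide and 400 mm long on it, its top 32 mm above the table, and a flat weld coupon lying beside the channel. Origin on the table under the middle of the channel; the y axis runs along the channel, x across it (the coupon lies on the +x side), z up. Stands at another place and yaw each time.
- carriage_mid (a point): Middle of the blue carriage that slides on the channel, at the level of its deck, 45 mm above the table. The carriage is 70 mm across and 100 mm long (50 mm from this point to either end face); at both ends of the deck stands a full-width ridge 14 mm thick, up to 75 mm above the table, with 72 mm free between the ridges. Axes as those of the rail. It cannot come off its rail.
- pad_top (a point): Centre of the top of the yellow, ribbed square brake pad (44 x 44 mm) in the middle of the carriage, between the ridges; 61 mm above the table when up. Travels straight down 5 mm against a firm spring: about 9 N before it gives, 11 N at the bottom, where it meets a solid end.
- brake_pad (a joint): How far the pad is pressed: about 0 up (brake on), 0.005 m fully down. Beyond 0.001 the brake is off. With the brake on the carriage resists a push of 12 N or more; with it off it slides with about 1 N, so the friction of a fingertip on the pad, or a fingertip against a ridge, moves it.
- carriage (a joint): Position of the carriage along the rail's y axis, in m; 0 with the carriage at the middle of the rail.
- red_stop_mid (a point): Middle of the red clamp block fixed over the channel, 45 mm above the table; the block is 60 mm across, 24 mm along the rail (12 mm from this point to either face), its top at 51 mm, and a steel thumb nut on it reaches 64 mm. It may be at either end of the rail and does not move. The carriage rests against it when this point and carriage_mid are 62 mm apart along the rail.
- grey_stop_mid (a point): Middle of the like dark grey clamp block at the other end of the rail, the wrong one.
- gas_cup: Loose pink ceramic gas cup standing on end, 17 mm wide, 48 mm high, on the table beside the base plate; origin under its middle. Bystander.
- hex_nut: Loose steel hex nut, 27 mm wide, 12 mm high, lying on the table beside the base plate; origin under its middle. Bystander.
- magnet_holder: Loose red magnetic welding square, 58 x 100 x 20 mm, lying beyond the base plate; origin under its middle. Bystander.
- pipe_offcut: Loose rusty pipe offcut standing on end, 43 mm wide, 70 mm high, beyond the base plate; origin under its middle. Bystander.

How it is judged:
By the outcome, as a careful person would: the job done as asked, in the order asked, and still so for the second after the job is handed in, with the robot touching nothing.
It also fails if it takes over 32 s, if anything falls off the work surface, if the arm or the gripper's body presses on something with over 40 N, if the wrist force passes 120 N, or if a joint passes its speed limit or range.

## Working session

There is one attempt and no reset: what is moved stays moved. The work goes in short steps, Python scripts to look and compute and a tool call to move; the robot and the scene stay as the last step left them, time stands still between calls to the robot, and variables do not carry over. Pictures are saved under pics/ and viewed, at most 10 in all, crops included, and the job is handed in when it is done.

Besides the shell and the picture viewer there is one more tool, called after ">>>" as name(argument=value, ...) on one line, values as JSON. jog_arm: Moves the arm, as the interface text tells. Its arguments: {"type":"object","properties":{"rows":{"type":"array","items":{"type":"array","items":{"type":"number"}}},"grip_force":{"type":"number"}},"required":["rows"]}

```bash
mkdir -p pics; ls
cat > h.py <<'E'
import numpy as np, cv2
from plant import r
def ray(f,uv):
    R=cv2.Rodrigues(np.array(f["rvec"],float))[0]; t=np.array(f["tvec"],float).ravel()
    d=R.T@np.array([(uv[0]-f["cx"])/f["fx"],(uv[1]-f["cy"])/f["fy"],1]); return -R.T@t,d
def at(f,uv,z):
    c,d=ray(f,uv); return c+d*(z-c[2])/d[2]
E
python3 - <<'E'
from h import *
for n in ("top","side"):
    f=r.grab_frame(n); cv2.imwrite(f"pics/{n}0.png",f["image"])
    for l,z in (("pad_top",.061),("carriage_mid",.045),("rail",0.03),("gas_cup",.024),("hex_nut",.006),("magnet_holder",.01),("pipe_offcut",.035),("red_stop_mid",.045),("grey_stop_mid",.045)):
        try:
            for o in r.outline_of(n,l)[:2]: print(n,l,round(o["confidence"],2),np.round(o["uv"]),o["region"].sum(),at(f,o["uv"],z).round(3))
        except Exception as e: print(l,e)
s=r.read_state(); print(s["clock"],s["position"],s["tool_rot"])
E
```

```text
pics
top pad_top 0.64 [339. 263.] 590 [0.488 0.033 0.061]
top carriage_mid 0.65 [335. 261.] 2189 [0.491 0.04  0.045]
top rail 0.65 [320. 254.] 16747 [0.505 0.068 0.03 ]
top gas_cup 0.38 [311. 331.] 77 [0.363 0.088 0.024]
top hex_nut 0.52 [389. 313.] 106 [ 0.392 -0.06   0.006]
top magnet_holder 0.73 [248. 207.] 1170 [0.599 0.202 0.01 ]
top pipe_offcut 0.91 [337. 171.] 379 [0.659 0.03  0.035]
top red_stop_mid 0.67 [413. 241.] 469 [ 0.524 -0.104  0.045]
top red_stop_mid 0.36 [237. 296.] 548 [0.433 0.22  0.045]
top grey_stop_mid 0.9 [237. 296.] 521 [0.433 0.22  0.045]
side pad_top 0.63 [316. 266.] 490 [0.475 0.024 0.061]
side carriage_mid 0.7 [314. 271.] 2985 [0.478 0.037 0.045]
side rail 0.84 [318. 281.] 10660 [0.48  0.029 0.03 ]
side gas_cup 0.8 [235. 295.] 228 [0.356 0.073 0.024]
side gas_cup 0.54 [322. 234.] 740 [0.586 0.18  0.024]
side hex_nut 0.74 [302. 338.] 246 [ 0.399 -0.057  0.006]
side magnet_holder 0.93 [322. 235.] 746 [0.599 0.201 0.01 ]
side pipe_offcut 0.84 [394. 252.] 1082 [0.641 0.033 0.035]
side red_stop_mid 0.64 [392. 308.] 853 [ 0.516 -0.112  0.045]
side grey_stop_mid 0.87 [235. 237.] 584 [0.425 0.221 0.045]
1.0 [0.14300743 0.60839904 0.23129603] [[-9.73466654e-01  2.28828919e-01  1.63030020e-05]
 [ 2.28828919e-01  9.73466653e-01 -2.10742578e-05]
 [-2.06928284e-05 -1.67844889e-05 -1.00000000e+00]]
```

View pics/top0.png

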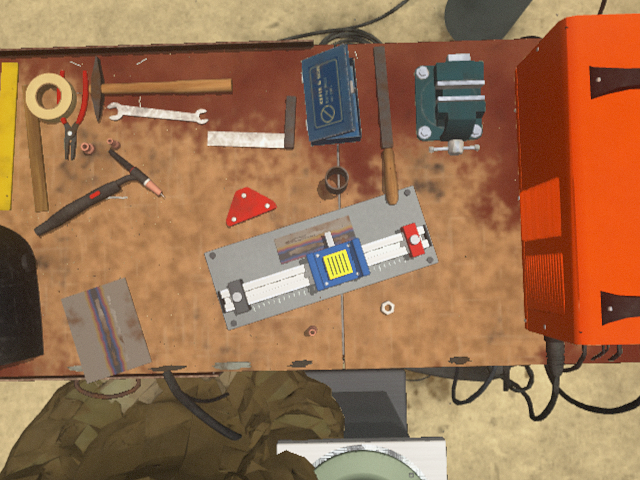

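View pics/side0.png

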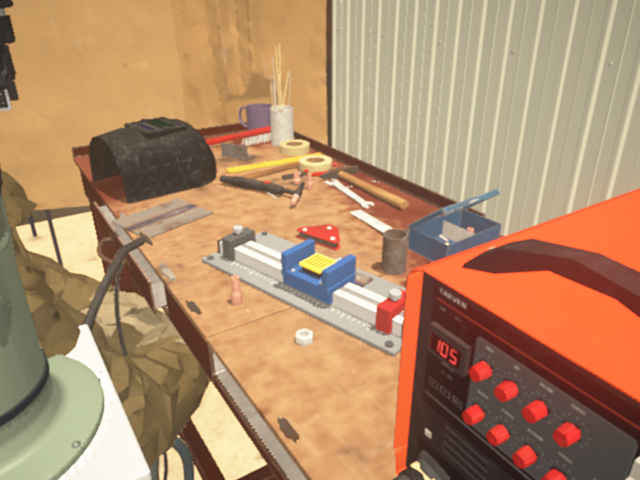

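The top view shows the carriage with its yellow pad near (339,263), the red stop at (413,240) on the rail's -y end and the grey stop at (237,296). The loose nut is at (388,308), the cup at (312,331), the pipe at (337,180) and the magnet at (250,207). The red stop is confirmed in the side view at (392,308). Next I refine the geometry by colour.

```bash
cat >> h.py <<'E'
def mask(im,lo,hi,box):
    m=cv2.inRange(cv2.cvtColor(im,cv2.COLOR_BGR2HSV),lo,hi); k=np.zeros_like(m); a,b,c,d=box; k[b:d,a:c]=m[b:d,a:c]
    n,l,s,c=cv2.connectedComponentsWithStats(k); return (l==1+np.argmax(s[1:,4])).astype(np.uint8)
def rect(f,m,z):
    c=max(cv2.findContours(m,0,2)[0],key=cv2.contourArea)[:,0]
    p=np.array([at(f,q,z)[:2] for q in c])*1000
    return cv2.minAreaRect(p.astype(np.float32))
E
python3 - <<'E'
from h import *
f=r.grab_frame("top"); im=f["image"]
m=mask(im,(22,90,90),(38,255,255),(300,230,380,295)); m=cv2.morphologyEx(m,cv2.MORPH_CLOSE,np.ones((5,5)))
print("pad",rect(f,m,.061))
for l,z in (("rail",.008),("red_stop_mid",.051),("grey_stop_mid",.051)):
    o=r.outline_of("top",l)[0]; print(l,rect(f,o["region"].astype(np.uint8),z))
g=r.grab_frame("side"); 
m2=mask(g["image"],(22,90,90),(38,255,255),(280,240,350,290)); m2=cv2.morphologyEx(m2,cv2.MORPH_CLOSE,np.ones((5,5)))
print("pad side",rect(g,m2,.061))
# triangulate stop & pad tops using side/top rays is biased; check camera centres
print(ray(f,(0,0))[0],ray(g,(0,0))[0])
E
```

```text
pad ((485.40289306640625, 35.605770111083984), (43.370262145996094, 43.450958251953125), 16.95989227294922)
rail ((499.07952880859375, 65.27285766601562), (155.3697967529297, 419.39520263671875), 16.418222427368164)
red_stop_mid ((525.7220458984375, -102.12335968017578), (59.90180969238281, 30.0128116607666), 16.983623504638672)
grey_stop_mid ((431.6943664550781, 215.4897918701172), (59.0987548828125, 28.32512664794922), 15.296319007873535)
pad side ((483.7970886230469, 34.69447708129883), (50.81509780883789, 47.07917404174805), 18.365964889526367)
[0.47149893 0.06355297 1.12574036] [ 0.08815404 -0.59288334  0.46891974]
```

>>> jog_arm(rows=[[0,0,0.132,0,0,0,0],[0,0,0.132,0,0,0,0],[0,0,0.132,0,0,0,0],[0,0,0.132,0,0,0,0],[0,0,0.132,0,0,0,0],[0,0,0.132,0,0,0,0],[0,0,0.132,0,0,0,0],[0,0,0.13,0,0,0,0],[0,0,0,-3.5,0.9,0,0],[0,0,0,-3.5,0.9,0,0],[0,0,0,-3.5,0.9,0,0],[0,0,0,-3.5,0.9,0,0],[0,0,0,-3.5,0.9,0,0],[0,0,0,-3.5,0.9,0,0],[0,0,0,-3.5,0.9,0,0],[0,0,0,-3.5,0.9,0,0],[0,0,0,-3.5,0.9,0,0],[0,0,0,-3.5,0.9,0,0],[0,0,0,-3.5,0.9,0,0],[0,0,0,-3.5,0.9,0,0]], grip_force=40)

```text
clock: 3.25
position: [0.3657, 0.2347, 0.2315]
tool_rot: [[-0.282, 0.959, 0.0], [0.959, 0.282, 0.001], [0.0, 0.001, -1.0]]
wrist_force: [1.0, 0.9, 1.1]
gripper_width: 0.0001
grasp_force: 0.0
```

```bash
cat > st.py <<'E'
from h import *
s=r.read_state(); R=np.array(s["tool_rot"]); p=np.array(s["position"])
print(s["clock"],p.round(4),"F",np.round(s["wrist_force"],1),"w",s["gripper_width"],"xyaw",np.degrees(np.arctan2(R[1,0],R[0,0])).round(2),"tilt",R[:2,2].round(4))
print("to pad, tool cm",(R.T@(np.array([.485,.0355,.061])-p)*100).round(2)); print("q",np.round(s["joint_pos"],2))
E
python3 st.py
```

```text
3.25 [0.3657 0.2347 0.2315] F [1.  0.9 1.1] w 0.00011132955802597066 xyaw 106.39 tilt [0.0004 0.0006]
to pad, tool cm [-22.49   5.81  17.05]
q [-1.02  0.23  0.37  2.09 -0.11  0.84 -0.3 ]
```

>>> jog_arm(rows=[[0,0,0,-3.2,0.83,0,0],[0,0,0,-3.2,0.83,0,0],[0,0,0,-3.2,0.83,0,0],[0,0,0,-3.2,0.83,0,0],[0,0,0,-3.2,0.83,0,0],[0,0,0,-3.2,0.83,0,0],[0,0,0,-3.2,0.83,0,0],[0,0,0,0,0,3,0],[0,0,0,0,0,3,0],[0,0,0,0,0,3,0],[0,0,0,0,0,3,0],[0,0,0,0,0,2.5,0],[0,0,0,0,0,0,0],[0,0,0,0,0,0,0],[0,0,0,0,0,0,0]])

```text
clock: 4.75
position: [0.4847, 0.0375, 0.0876]
tool_rot: [[-0.282, 0.959, 0.002], [0.959, 0.282, 0.0], [-0.0, 0.002, -1.0]]
wrist_force: [0.7, -0.5, 0.0]
gripper_width: -0.0001
grasp_force: 0.0
```

```bash
python3 st.py
python3 - <<'E'
from h import *
t=r.grab_frame("top")["image"][200:320,260:440]; g=r.grab_frame("side")["image"][180:340,220:420]
cv2.imwrite("pics/a.png",np.hstack([cv2.resize(t,(400,267)),cv2.resize(g,(334,267))]))
E
```

```text
4.75 [0.4847 0.0375 0.0876] F [ 0.7 -0.5  0. ] w -8.987698181076568e-05 xyaw 106.38 tilt [0.0017 0.0004]
to pad, tool cm [-0.2  -0.03  2.66]
q [-0.45  0.56  0.34  2.09 -0.35  0.54  0.42]
```

View pics/a.png

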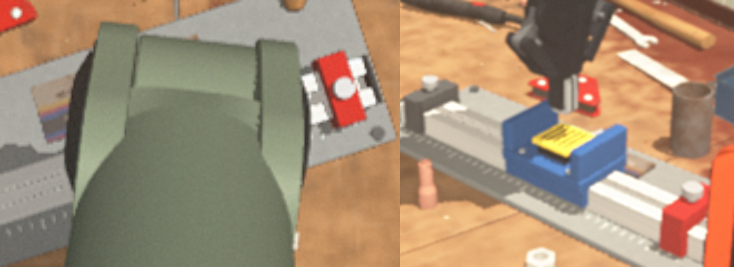

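The arm hides the carriage in the top view. In the side crop, the closed fingertips (565,105) hang over the middle of the pad (565,140), between the ridges. I'll descend to just above it, then press gently.

>>> jog_arm(rows=[[0,0,0,-0.2,0,1.0,0],[0,0,0,0,0,1.0,0],[0,0,0,0,0,0.3,0],[0,0,0,0,0,0.2,0],[0,0,0,0,0,0.2,0],[0,0,0,0,0,0.2,0],[0,0,0,0,0,0.1,0],[0,0,0,0,0,0.1,0],[0,0,0,0,0,0,0],[0,0,0,0,0,0,0]])

```text
clock: 5.85
position: [0.4845, 0.0353, 0.0559]
tool_rot: [[-0.282, 0.96, -0.0], [0.96, 0.282, 0.0], [0.0, 0.0, -1.0]]
wrist_force: [-6.1, -1.8, 22.5]
gripper_width: -0.0001
grasp_force: 11.0
```

```bash
python3 st.py
```

```text
5.85 [0.4845 0.0353 0.0559] F [-6.1 -1.8 22.5] w -0.0001403517630556954 xyaw 106.36 tilt [-0.0001  0.0003]
to pad, tool cm [ 0.01  0.06 -0.51]
q [-0.41  0.62  0.29  2.1  -0.38  0.47  0.45]
```

The pad is fully down: z is 55.9 mm against the expected 56, at 22 N. Next I slide toward the red stop.

>>> jog_arm(rows=[[0,0,0,-0.2,0,0,0],[0,0,0,-0.4,0,0,0],[0,0,0,-0.4,0,0,0],[0,0,0,-0.4,0,0,0],[0,0,0,-0.4,0,0,0],[0,0,0,-0.4,0,0,0],[0,0,0,-0.4,0,0,0],[0,0,0,0,0,0,0]])

```text
clock: 6.65
position: [0.492, 0.0097, 0.0559]
tool_rot: [[-0.281, 0.96, 0.0], [0.96, 0.281, -0.0], [-0.0, 0.0, -1.0]]
wrist_force: [-4.7, -2.3, 20.7]
gripper_width: -0.0001
grasp_force: 10.5
```

```bash
python3 st.py
```

```text
6.65 [0.492  0.0097 0.0559] F [-4.7 -2.3 20.7] w -0.00010422362856744883 xyaw 106.32 tilt [ 0.0003 -0.0001]
to pad, tool cm [ 2.67  0.06 -0.51]
q [-0.36  0.62  0.29  2.09 -0.37  0.48  0.5 ]
```

>>> jog_arm(rows=[[0,0,0,-0.4,0,0,0],[0,0,0,-0.5,0,0,0],[0,0,0,-0.5,0,0,0],[0,0,0,-0.5,0,0,0],[0,0,0,-0.5,0,0,0],[0,0,0,-0.5,0,0,0],[0,0,0,-0.5,0,0,0],[0,0,0,-0.5,0,0,0],[0,0,0,-0.5,0,0,0],[0,0,0,-0.3,0,0,0],[0,0,0,-0.2,0,0,0],[0,0,0,0,0,0,0]])

```text
clock: 7.85
position: [0.5058, -0.0372, 0.0559]
tool_rot: [[-0.281, 0.96, 0.0], [0.96, 0.281, -0.0], [-0.0, 0.0, -1.0]]
wrist_force: [-4.5, -2.1, 19.3]
gripper_width: -0.0
grasp_force: 9.7
```

```bash
python3 st.py
```

```text
7.85 [ 0.5058 -0.0372  0.0559] F [-4.5 -2.1 19.3] w -1.4065320253503192e-05 xyaw 106.33 tilt [ 0.0004 -0.0001]
to pad, tool cm [ 7.56  0.04 -0.51]
q [-0.25  0.64  0.28  2.05 -0.35  0.5   0.58]
```

Travel so far is 75.7 mm, with free sliding. I'll take slow steps from here to contact.

>>> jog_arm(rows=[[0,0,0,-0.2,0,0,0],[0,0,0,-0.2,0,0,0],[0,0,0,-0.2,0,0.02,0],[0,0,0,-0.2,0,0,0],[0,0,0,-0.1,0,0,0],[0,0,0,0,0,0,0]])

```text
clock: 8.45
position: [0.5083, -0.0454, 0.0559]
tool_rot: [[-0.282, 0.96, 0.0], [0.96, 0.282, 0.0], [0.0, 0.0, -1.0]]
wrist_force: [-7.0, -0.5, 24.1]
gripper_width: -0.0001
grasp_force: 12.1
```

```bash
python3 st.py
```

```text
8.45 [ 0.5083 -0.0454  0.0559] F [-7.  -0.5 24.1] w -9.011154316596651e-05 xyaw 106.35 tilt [0.0003 0.0003]
to pad, tool cm [ 8.41  0.04 -0.51]
q [-0.24  0.64  0.28  2.04 -0.35  0.51  0.59]
```

>>> jog_arm(rows=[[0,0,0,-0.15,0,0,0],[0,0,0,-0.15,0,0,0],[0,0,0,0,0,0,0]])

```text
clock: 8.75
position: [0.5085, -0.0459, 0.0559]
tool_rot: [[-0.283, 0.959, -0.002], [0.959, 0.283, 0.003], [0.003, -0.001, -1.0]]
wrist_force: [-11.9, 13.3, 30.6]
gripper_width: -0.0
grasp_force: 15.4
```

```bash
python3 st.py
python3 - <<'E'
from h import *
g=r.grab_frame("side")["image"][220:360,260:440]
cv2.imwrite("pics/b.png",cv2.resize(g,(720,560)))
E
```

```text
8.75 [ 0.5085 -0.0459  0.0559] F [-11.9  13.3  30.6] w -3.201302074725058e-05 xyaw 106.46 tilt [-0.0016  0.0031]
to pad, tool cm [ 8.47  0.05 -0.49]
q [-0.23  0.64  0.28  2.04 -0.35  0.51  0.59]
```

View pics/b.png

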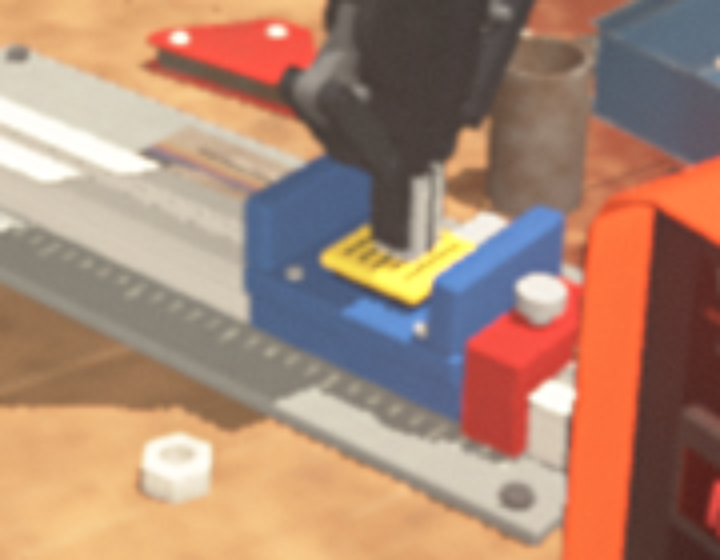

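The side crop shows the carriage's end (465,390) flush against the red stop, and the pad held down. The force along the rail rose to about 16 N with no further travel, so this is contact. I'll ease the push to a few newtons, then lift straight up.

>>> jog_arm(rows=[[0,0,0,0.1,0,0,0],[0,0,0,0.1,0,0,0],[0,0,0,0,0,0,0]])

```text
clock: 9.1
position: [0.5083, -0.0455, 0.0559]
tool_rot: [[-0.282, 0.959, -0.0], [0.959, 0.282, 0.001], [0.001, 0.0, -1.0]]
wrist_force: [-8.2, 4.7, 25.7]
gripper_width: -0.0002
grasp_force: 13.0
```

```bash
python3 st.py
```

```text
9.1 [ 0.5083 -0.0455  0.0559] F [-8.2  4.7 25.7] w -0.00022662227602762648 xyaw 106.4 tilt [-0.0002  0.001 ]
to pad, tool cm [ 8.43  0.05 -0.5 ]
q [-0.23  0.64  0.28  2.04 -0.35  0.51  0.59]
```

Still about 7 N toward the stop, so it is seated. Lifting.

>>> jog_arm(rows=[[0,0,0,0,0,-0.2,0],[0,0,0,0,0,-0.2,0],[0,0,0,0,0,-0.3,0],[0,0,0,0,0,-0.3,0],[0,0,0,0,0,-0.5,0],[0,0,0,0,0,-1,0],[0,0,0,0,0,-2,0],[0,0,0,0,0,-3,0],[0,0,0,0,0,-3,0],[0,0,0,0,0,-3,0],[0,0,0,3,0,0,0],[0,0,0,3.5,0,0,0],[0,0,0,3.5,0,0,0],[0,0,0,3.5,0,0,0],[0,0,0,3.5,0,0,0],[0,0,0,3.5,0,0,0],[0,0,0,3.5,0,0,0],[0,0,0,3,0,0,0],[0,0,0,0,0,0,0],[0,0,0,0,0,0,0]])

```text
clock: 11.1
position: [0.4323, 0.213, 0.1905]
tool_rot: [[-0.283, 0.959, 0.0], [0.959, 0.283, -0.0], [-0.0, 0.0, -1.0]]
wrist_force: [0.0, -1.0, 0.6]
gripper_width: 0.0001
grasp_force: 0.0
```

```bash
python3 st.py
python3 - <<'E'
from h import *
f=r.grab_frame("top"); g=r.grab_frame("side")["image"][220:360,260:440]
t=f["image"][180:320,260:440]
cv2.imwrite("pics/c.png",np.hstack([cv2.resize(t,(400,311)),cv2.resize(g,(400,311))]))
for l,z in (("pad_top",.061),("red_stop_mid",.051)):
    o=r.outline_of("top",l)
    if o: print(l,rect(f,o[0]["region"].astype(np.uint8),z))
E
```

```text
11.1 [0.4323 0.213  0.1905] F [ 0.  -1.   0.6] w 9.79629094782178e-05 xyaw 106.44 tilt [ 0.0003 -0.0001]
to pad, tool cm [-18.52   0.02  12.95]
q [-0.88  0.37  0.38  2.02 -0.19  0.78 -0.1 ]
pad_top ((508.3621520996094, -45.443580627441406), (45.64462661743164, 46.34246826171875), 16.978059768676758)
red_stop_mid ((526.7387084960938, -106.41743469238281), (59.23579406738281, 20.75461196899414), 16.50639533996582)
```

View pics/c.png

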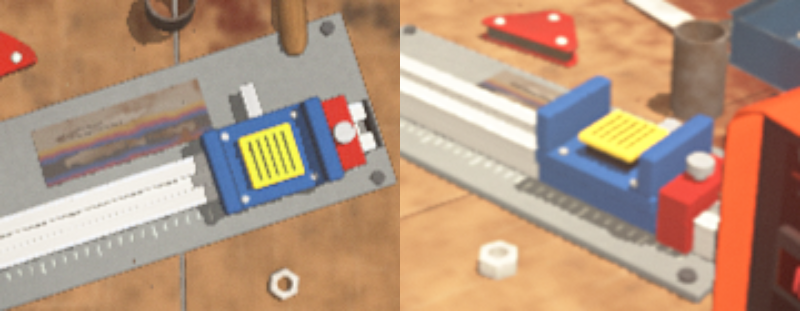

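Both crops show the carriage flush on the red stop (contact edge at about (335,140) on the left), the pad up, the visible loose things in place and the arm clear. Handing in.

```bash
python3 -c "
from plant import r; print(r.hand_in())"
```

```text
the job is handed in; nothing more can be done
None
```

The carriage rests against the red stop with its pad up and the brake on, the arm is clear, and the job was handed in at about 11 s of the 32 s allowed; the hand-in returned no verdict.

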